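# Clamp the circuit board to the first click

### The job

Two like board holders stand on the electronics repair bench, one with a green circuit board in it and one empty. Clamp the board: take the black knob of the holder with the board, turn it clockwise (seen from above) until its swinging toe rests against the board's edge and the knob's slip clutch then clicks, stop at the first click, and let go. Leave the empty holder's knob as it is.

Things in the scene. Friction and masses are not known exactly. Their poses are not given: they have to be found in the camera images.
- knob_grip (a point): Centre of the upright grip bar (42 long, 16 thick, 32 mm high, top 75 mm above the table) of the black knob on the holder with the board, on its vertical turning axis, 59 mm up; x runs along the bar to its white-marked end, z up. The holder, a fixed 185 x 130 mm dark plate with a blue fence, stands under 36 mm high around it; the fixed 80 x 100 mm green board begins 45 mm beyond the axis.
- clamp (a joint): Angle (rad, clockwise from above) of the aluminium toe arm (48 mm long, rubber foot at its end, 28 to 36 mm up) under this knob: 0 fully open, 1.0 foot against the board's edge, where it stops dead. It starts at 0.1 to 0.55. The knob carries it along with little friction (0.06 N m) and it stays where it is left.
- clutch (a joint): Angle (rad, clockwise) the knob has slipped ahead of the toe arm; 0 at the start (bar's white end along the arm). Once the toe has stopped, it yields springily (peak 0.14 N m), clicks over at 0.26 and rests near 0.52 (bar 30 degrees ahead of the arm); the next click is at 0.79. Let go before the click it springs back near 0, after it near 0.52. Whole turn: 1.0 - clamp, plus 0.35 to 0.6.
- spare_toe (a point): Top of the foot at the end of the toe arm on the empty holder (36 mm above the table, 42 mm out from that knob's axis; x points outward along the arm, z up). That holder's knob and toe arm turn together and must stay as they are.

How it is judged:
By the outcome, as a careful person would: the job done as asked, in the order asked, and still so for the second after the job is handed in, with the robot touching nothing.
It also fails if it takes over 38 s, if anything falls off the work surface, if the arm or the gripper's body presses on something with over 40 N, if the wrist force passes 120 N, or if a joint passes its speed limit or range.

### The arm

A 6-joint arm with a two-finger parallel gripper is mounted at the origin on the work surface. World frame = base frame: x ahead of the robot, y to its left, z up, the work surface at z = 0. Lengths are in m, angles in rad, forces in N, time in s.
With the tool pointing down it reaches from about 0.35 to 0.775 m from the base axis. Payload 7.3 kg.
Tool frame: the origin (TCP) lies midway between the tips of the shut fingers; the grasp point (between the pads) lies 19 mm behind it (robot.grip_depth is the z of the grasp point in the tool frame, in m); z points along the fingers, y is the line along which they close (so a half turn about z gives the same grasp; the last joint's range is limited). The gripper opens to 92 mm and grips with 3 to 60 N. Pads are 19 mm wide; open, the fingers measure 130 mm over their backs; the gripper's body (75 mm by 190 mm) begins 47 mm behind the grasp point.
Start: joints at [-1.377, 0.342, 1.524, -0, 1.275, -0.146], TCP at [0.175, -0.495, 0.227] pointing down, gripper open.
Joint ranges: [-2.53, 2.53], [-0.77, 2.02], [0.04, 2.7], [-1, 4.14], [0.28, 2.66], [-3.11, 3.11]. Speed limits (rad/s): [2.57, 2.57, 3.14, 3.14, 3.14, 3.14].

### API

Orientations are given as [roll, pitch, yaw] about the fixed x, y, z axes, in that order (R = Rz(yaw) Ry(pitch) Rx(roll)).
In Python, from cell import robot, viewer gives the robot as it stands.
- The arm moves only by the tool step_arm, never from a script. Its argument "increments" is a list of rows, each an object with "delta_pos": the shift along the tool's x, y, z in cm, a list of three; "dr": the turn, a rotation vector about the tool's x, y, z in degrees, a list of three; "fingers": the closure, from -1 (fully open) to 1 (shut), so that 0 is half open. In form: [{"delta_pos": [tx, ty, tz], "dr": [wx, wy, wz], "fingers": fingers}, ...]. A call has exactly 5 rows; each row is the pose to reach, as a shift and turn from the pose commanded when the call began, along the tool's axes at that moment; what a row does not reach only later rows make up. A row lasts 1/8 s, in which the tool goes at most 62.5 mm and 10.7 degrees, less where a joint would pass 70% of its speed; a pose out of reach is approached as far as the arm can. A call with a gripper value outside its range is refused whole. The fingers move at their own pace and stop on an object; "newtons" is the grip in N (left out, the last holds). Time passes only in rows, so rows that repeat a pose let the fingers close, or fill a call up. It gives the time, the measured TCP pose, the force, the opening and the grip force at its end, in the units of the state.
- robot.observe(): the state, without advancing time (a new reading comes with each control period).
- viewer.read_camera(name): name is "scene" or "top"; returns the picture (420x560x3 uint8, red, green, blue); there is no depth.
- viewer.camera_params(name): a dict with "K" (3x3 intrinsics, pixels), "T" (4x4, takes a point from camera to world coordinates). Camera axes: x right, y down, z forward; pixel columns grow to the right and rows downward; lengths in m; the calibration is good to about 2 mm. A picture is of the moment at which its call begins. camera_params takes no time and is no camera call.
- robot.hand_in(): hands the job in; it is judged then, once.
The state is a dict: "time": time; "qpos": joint angles; "qvel": joint speeds; "joint_efforts": joint torques, N m; "tool_pos": TCP position; "tool_rot": TCP orientation; "contact_force": force on the tool from outside, world axes, zero at the start; "torque": the same for the moment, N m; "opening": finger opening in m; "grip_force": force on a finger pad.
Only numpy, scipy, OpenCV 4.12 (cv2) and the standard library are available. Lean on these libraries where they do the work, as an engineer would, in place of code of your own. Each camera call takes 0.05 s, during which the arm holds its last target. There are 200 camera calls.

## Working session

There is one attempt and no reset: what is moved stays moved. The work goes in short steps, Python scripts to look and compute and a tool call to move; the robot and the scene stay as the last step left them, time stands still between calls to the robot, and variables do not carry over. Pictures are saved under pics/ and viewed, at most 10 in all, crops included, and the job is handed in when it is done.

Besides the shell and the picture viewer there is one more tool, called after "Emit:" as name(argument=value, ...), one argument or row to a line, values as JSON. step_arm: Moves the arm, as the interface text tells. Its arguments: {"type":"object","properties":{"increments":{"type":"array"},"newtons":{"type":"number"}},"required":["increments"]}

```bash
mkdir -p pics; cat > h.py <<'E'
import numpy as np,cv2
from cell import robot,viewer
def snap(n,f): 
    im=viewer.read_camera(n); cv2.imwrite(f,im[:,:,::-1]); return im
def ray(n,u,v,z):
    p=viewer.camera_params(n);K=np.array(p["K"]);T=np.array(p["T"])
    d=T[:3,:3]@np.linalg.solve(K,[u,v,1.]);o=T[:3,3]
    return o+d*(z-o[2])/d[2]
def proj(n,P):
    p=viewer.camera_params(n);K=np.array(p["K"]);T=np.linalg.inv(np.array(p["T"]))
    c=K@(T[:3,:3]@np.array(P)+T[:3,3]);return c[:2]/c[2]
E
python3 - <<'E'
from h import *
snap("scene","pics/s0.png");snap("top","pics/t0.png")
o=robot.observe();print(o["tool_pos"],o["tool_rot"],o["time"],o["opening"],robot.grip_depth)
for n in("scene","top"): print(viewer.camera_params(n))
E
```

```text
[ 0.17491619 -0.49461597  0.22611048] [-3.14018790e+00 -1.98768873e-04  3.39790505e-01] 0.1 0.0918055125594799 -0.0188
{'K': array([[523.60854916,   0.        , 277.66675408],
       [  0.        , 523.60854916, 215.28784555],
       [  0.        ,   0.        ,   1.        ]]), 'T': array([[ 0.50550792,  0.68226807, -0.52817803,  0.99910194],
       [ 0.8627935 , -0.39473941,  0.31586102, -0.27669836],
       [ 0.0070092 , -0.61537882, -0.78820035,  0.83114565],
       [ 0.        ,  0.        ,  0.        ,  1.        ]])}
{'K': array([[379.92154527,   0.        , 279.53611153],
       [  0.        , 379.92154527, 199.64735743],
       [  0.        ,   0.        ,   1.        ]]), 'T': array([[-0.01531593, -0.990848  ,  0.13411063,  0.40142843],
       [-0.99916187,  0.02025864,  0.03556875, -0.00566396],
       [-0.03796012, -0.13345346, -0.99032783,  0.73367782],
       [ 0.        ,  0.        ,  0.        ,  1.        ]])}
```

View pics/s0.png

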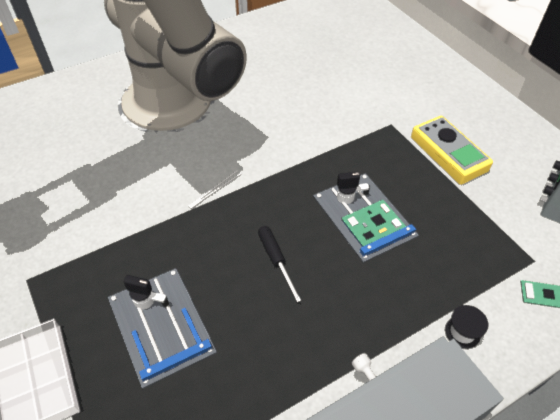

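View pics/t0.png

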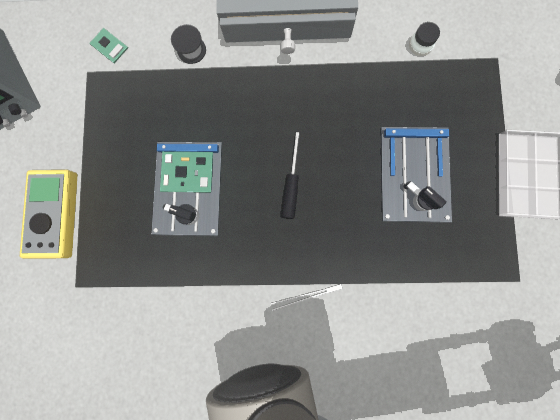

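The board holder is at top-view (187,190), with its knob near (183,213). The empty holder is at (417,175). I'll enlarge the knob next.

```bash
python3 - <<'E'
import cv2,numpy as np
a=cv2.imread("pics/t0.png")[190:240,145:225];b=cv2.imread("pics/s0.png")[160:235,305:425]
a=cv2.resize(a,(480,300),interpolation=cv2.INTER_CUBIC)
b=cv2.resize(b,(480,300),interpolation=cv2.INTER_CUBIC)
cv2.imwrite("pics/c0.png",np.vstack([a,b]))
E
```

```text
(no output)
```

View pics/c0.png

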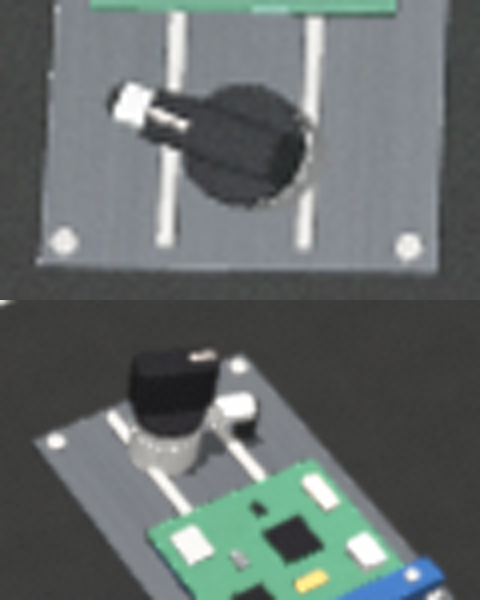

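```bash
python3 - <<'E'
from h import *
t=lambda u,v,z:ray("top",145+(u+.5)/6-.5,190+(v+.5)/6-.5,z).round(4)
s=lambda u,v,z:ray("scene",305+(u+.5)/4-.5,160+(v+.5)/4-.5,z).round(4)
print("topctr",t(210,137,.075),s(174,358-300,.075))
print("ends",t(147,116,.075),t(272,158,.075))
print("disc",t(248,145,.043))
f=t(130,103,.036);print("foot",f,s(239,404-300,.036))
print("board near corners",t(90,12,.036),t(396,12,.036), "rear plate",t(40,265,.01),t(436,272,.01))
print("mark",t(150,110,.075),t(187,125,.075),s(203,56,.075))
E
```

```text
topctr [0.4715 0.1944 0.075 ] [0.4733 0.1971 0.075 ]
ends [0.4781 0.2132 0.075 ] [0.465  0.1759 0.075 ]
disc [0.4723 0.1923 0.043 ]
foot [0.4868 0.2317 0.036 ] [0.4884 0.2319 0.036 ]
board near corners [0.5158 0.2451 0.036 ] [0.5138 0.1484 0.036 ] rear plate [0.4382 0.2684 0.01  ] [0.4338 0.1405 0.01  ]
mark [0.4799 0.2124 0.075 ] [0.4752 0.2013 0.075 ] [0.4793 0.2102 0.075 ]
```

Emit:
step_arm(
  increments=[
    {"delta_pos": [5.6,-2.5,0],"dr": [0,0,0],"fingers": -1},
    {"delta_pos": [11.2,-5,0],"dr": [0,0,0],"fingers": -1},
    {"delta_pos": [16.8,-7.5,0],"dr": [0,0,0],"fingers": -1},
    {"delta_pos": [22.4,-10,0],"dr": [0,0,0],"fingers": -1},
    {"delta_pos": [28,-12.5,0],"dr": [0,0,0],"fingers": -1},
  ],
  newtons=40,
)

```text
time: 0.72
tool_pos: [0.3984, -0.2822, 0.2266]
tool_rot: [-3.141, 0.0, 0.34]
contact_force: [1.5, 0.3, -0.2]
opening: 0.0919
grip_force: 0.0
```

Emit:
step_arm(
  increments=[
    {"delta_pos": [3.2,-4.8,0],"dr": [0,0,0],"fingers": -1},
    {"delta_pos": [6.4,-9.7,0],"dr": [0,0,0],"fingers": -1},
    {"delta_pos": [9.6,-14.5,0],"dr": [0,0,0],"fingers": -1},
    {"delta_pos": [12.9,-19.4,0],"dr": [0,0,0],"fingers": -1},
    {"delta_pos": [16.1,-24.2,0],"dr": [0,0,0],"fingers": -1},
  ],
)

```text
time: 1.35
tool_pos: [0.4685, -0.0001, 0.2266]
tool_rot: [3.142, 0.0, 0.34]
contact_force: [0.8, 0.4, 0.1]
opening: 0.0918
grip_force: 0.0
```

Emit:
step_arm(
  increments=[
    {"delta_pos": [1.4,-3.7,1.9],"dr": [0,0,-9.9],"fingers": -1},
    {"delta_pos": [2.7,-7.3,3.8],"dr": [0,0,-19.8],"fingers": -1},
    {"delta_pos": [4.1,-11,5.8],"dr": [0,0,-29.7],"fingers": -1},
    {"delta_pos": [5.5,-14.6,7.7],"dr": [0,0,-39.6],"fingers": -1},
    {"delta_pos": [6.9,-18.3,9.6],"dr": [0,0,-49.5],"fingers": -1},
  ],
)

```text
time: 1.98
tool_pos: [0.4723, 0.1948, 0.1298]
tool_rot: [-3.141, 0.0, 1.209]
contact_force: [1.1, 0.1, 0.3]
opening: 0.0917
grip_force: 0.0
```

```bash
python3 - <<'E'
from h import *
im=snap("scene","pics/s1.png");im2=snap("top","pics/t1.png")
a=cv2.resize(im[120:220,280:430,::-1],(600,400),interpolation=cv2.INTER_CUBIC)
cv2.imwrite("pics/c1.png",a)
o=robot.observe();print(o["tool_pos"],o["tool_rot"],o["qpos"],o["torque"])
E
```

```text
[0.4708278  0.19614479 0.12840535] [-3.13778151e+00  1.76053662e-03  1.21024641e+00] [2.43923112e-01 4.20491045e-01 1.70186383e+00 8.40195010e-04
 1.02337432e+00 6.04037591e-01] [-0.06354401 -0.08267438 -0.02246588]
```

View pics/c1.png

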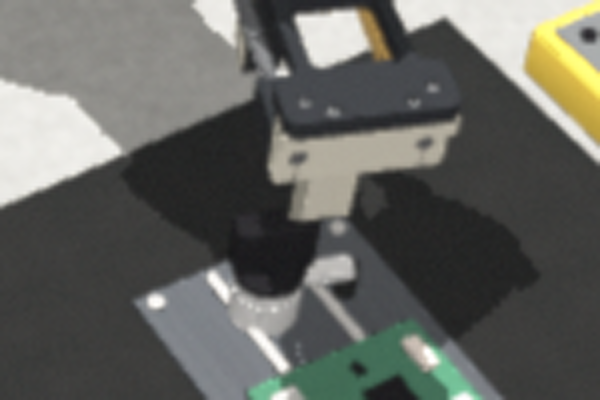

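The hand sits over the knob, with its near finger on the board side and clear of everything. Next I'll descend.

Emit:
step_arm(
  increments=[
    {"delta_pos": [0,0,2.5],"dr": [0,0,0],"fingers": -1},
    {"delta_pos": [0,0,5],"dr": [0,0,0],"fingers": -0.5},
    {"delta_pos": [0,0,7],"dr": [0,0,0],"fingers": 0},
    {"delta_pos": [0,0,8.1],"dr": [0,0,0],"fingers": 0},
    {"delta_pos": [0,0,8.1],"dr": [0,0,0],"fingers": 0},
  ],
)

```text
time: 2.7
tool_pos: [0.4723, 0.193, 0.0494]
tool_rot: [-3.141, 0.001, 1.203]
contact_force: [0.3, 1.0, 0.9]
opening: 0.0565
grip_force: 0.0
```

Emit:
step_arm(
  increments=[
    {"delta_pos": [0,0,0],"dr": [0,0,0],"fingers": 1},
    {"delta_pos": [0,0,0],"dr": [0,0,0],"fingers": 1},
    {"delta_pos": [0,0,0],"dr": [0,0,0],"fingers": 1},
    {"delta_pos": [0,0,0],"dr": [0,0,0],"fingers": 1},
    {"delta_pos": [0,0,0],"dr": [0,0,0],"fingers": 1},
  ],
  newtons=20,
)

```text
time: 3.32
tool_pos: [0.473, 0.1935, 0.0499]
tool_rot: [3.141, -0.0, 1.204]
contact_force: [1.4, -1.2, 1.9]
opening: 0.0158
grip_force: 20.0
```

```bash
cat > st.py <<'E'
from h import *
o=robot.observe();print(o["time"],o["tool_pos"].round(4),np.degrees(o["tool_rot"]).round(2),o["contact_force"].round(2),o["torque"].round(3),o["opening"],o["grip_force"],o["qpos"].round(3),o["joint_efforts"].round(2))
E
python3 st.py
```

```text
3.325 [0.473  0.1935 0.0499] [ 1.7995e+02 -2.0000e-02  6.8970e+01] [ 1.41 -1.18  1.92] [-0.181 -0.182 -0.003] 0.015814201458981925 19.996058642864227 [ 0.238  0.532  1.782 -0.     0.827  0.606] [ 7.100e-01 -4.481e+01 -1.663e+01  3.300e-01  1.600e-01 -1.000e-02]
```

Emit:
step_arm(
  increments=[
    {"delta_pos": [0,0,0],"dr": [0,0,5],"fingers": 1},
    {"delta_pos": [0,0,0],"dr": [0,0,10],"fingers": 1},
    {"delta_pos": [0,0,0],"dr": [0,0,15],"fingers": 1},
    {"delta_pos": [0,0,0],"dr": [0,0,20],"fingers": 1},
    {"delta_pos": [0,0,0],"dr": [0,0,20],"fingers": 1},
  ],
  newtons=40,
)

```text
time: 3.95
tool_pos: [0.4722, 0.1939, 0.0499]
tool_rot: [-3.141, -0.0, 0.855]
contact_force: [-2.8, 1.5, 5.1]
opening: 0.0159
grip_force: 40.0
```

```bash
python3 st.py; python3 - <<'E'
from h import *
im=snap("scene","pics/s2.png");im2=snap("top","pics/t2.png")
a=cv2.resize(im[150:250,290:430,::-1],(560,400),interpolation=cv2.INTER_CUBIC)
cv2.imwrite("pics/c2.png",a)
E
python3 st.py
```

```text
3.95 [0.4722 0.1939 0.0499] [-179.96   -0.     49.  ] [-2.76  1.53  5.11] [0.372 0.483 0.016] 0.015866155935367103 40.000784397125244 [2.390e-01 5.320e-01 1.782e+00 1.000e-03 8.280e-01 9.540e-01] [ -1.47 -43.67 -17.38  -0.62  -0.62   0.47]
4.05 [0.4722 0.1939 0.0499] [-179.97   -0.     49.06] [-2.97  2.29  5.5 ] [0.56 0.49 0.02] 0.015503498542724595 40.001206398010254 [2.390e-01 5.320e-01 1.782e+00 1.000e-03 8.280e-01 9.530e-01] [-1.820e+00 -4.330e+01 -1.741e+01 -7.900e-01 -7.500e-01 -2.000e-02]
```

View pics/c2.png

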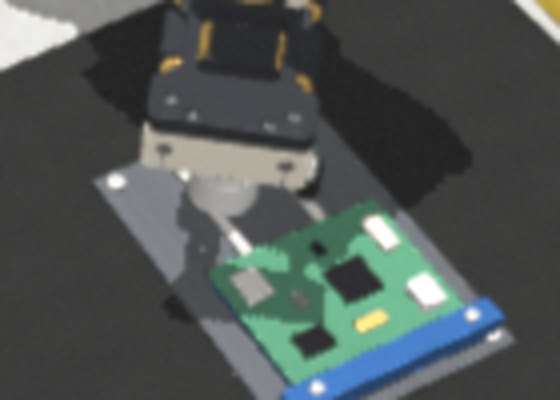

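Emit:
step_arm(
  increments=[
    {"delta_pos": [0,0,0],"dr": [0,0,1.4],"fingers": 1},
    {"delta_pos": [0,0,0],"dr": [0,0,2.8],"fingers": 1},
    {"delta_pos": [0,0,0],"dr": [0,0,4.2],"fingers": 1},
    {"delta_pos": [0,0,0],"dr": [0,0,5.6],"fingers": 1},
    {"delta_pos": [0,0,0],"dr": [0,0,7],"fingers": 1},
  ],
)

```text
time: 4.68
tool_pos: [0.472, 0.1941, 0.0499]
tool_rot: [-3.141, 0.0, 0.733]
contact_force: [-3.7, 4.6, 5.6]
opening: 0.0155
grip_force: 40.0
```

```bash
python3 st.py
```

```text
4.675 [0.472  0.1941 0.0499] [-1.7994e+02  1.0000e-02  4.2020e+01] [-3.68  4.61  5.56] [0.749 0.638 0.085] 0.015524813855551916 40.004210472106934 [2.390e-01 5.320e-01 1.782e+00 1.000e-03 8.280e-01 1.076e+00] [ -2.74 -43.12 -17.58  -1.09  -0.92  -0.18]
```

Emit:
step_arm(
  increments=[
    {"delta_pos": [0,0,0],"dr": [0,0,1],"fingers": 1},
    {"delta_pos": [0,0,0],"dr": [0,0,2],"fingers": 1},
    {"delta_pos": [0,0,0],"dr": [0,0,3],"fingers": 1},
    {"delta_pos": [0,0,0],"dr": [0,0,4],"fingers": 1},
    {"delta_pos": [0,0,0],"dr": [0,0,5],"fingers": 1},
  ],
)

```text
time: 5.3
tool_pos: [0.4719, 0.1943, 0.0499]
tool_rot: [-3.14, 0.0, 0.646]
contact_force: [-3.7, 4.5, 5.4]
opening: 0.0157
grip_force: 40.0
```

```bash
python3 st.py
```

```text
5.3 [0.4719 0.1943 0.0499] [-1.7992e+02  1.0000e-02  3.7030e+01] [-3.74  4.51  5.39] [1.009 0.741 0.064] 0.01572444209745213 40.00458598136902 [0.24  0.532 1.782 0.002 0.828 1.163] [ -3.24 -43.05 -17.68  -1.32  -1.    -0.11]
```

Emit:
step_arm(
  increments=[
    {"delta_pos": [0,0,0],"dr": [0,0,1],"fingers": 1},
    {"delta_pos": [0,0,0],"dr": [0,0,2],"fingers": 1},
    {"delta_pos": [0,0,0],"dr": [0,0,3],"fingers": 1},
    {"delta_pos": [0,0,0],"dr": [0,0,4],"fingers": 1},
    {"delta_pos": [0,0,0],"dr": [0,0,5],"fingers": 1},
  ],
)

```text
time: 5.92
tool_pos: [0.4717, 0.1944, 0.0499]
tool_rot: [-3.14, 0.0, 0.559]
contact_force: [-4.2, 6.2, 6.2]
opening: 0.0158
grip_force: 40.0
```

```bash
python3 st.py
```

```text
5.925 [0.4717 0.1944 0.0499] [-1.7991e+02  3.0000e-02  3.2030e+01] [-4.17  6.25  6.2 ] [1.154 0.851 0.   ] 0.015808602065255008 40.00499188899994 [0.24  0.532 1.782 0.002 0.828 1.25 ] [ -3.79 -42.99 -17.75  -1.57  -1.06  -0.1 ]
```

Emit:
step_arm(
  increments=[
    {"delta_pos": [0,0,0],"dr": [0,0,1],"fingers": 1},
    {"delta_pos": [0,0,0],"dr": [0,0,2],"fingers": 1},
    {"delta_pos": [0,0,0],"dr": [0,0,3],"fingers": 1},
    {"delta_pos": [0,0,0],"dr": [0,0,4],"fingers": 1},
    {"delta_pos": [0,0,0],"dr": [0,0,5],"fingers": 1},
  ],
)

```text
time: 6.55
tool_pos: [0.4716, 0.1946, 0.0499]
tool_rot: [-3.14, 0.001, 0.472]
contact_force: [-5.5, 6.4, 6.3]
opening: 0.0156
grip_force: 40.0
```

```bash
python3 st.py
```

```text
6.55 [0.4716 0.1946 0.0499] [-1.7989e+02  3.0000e-02  2.7030e+01] [-5.47  6.38  6.28] [1.332 0.907 0.119] 0.015608886079155315 40.00526189804077 [0.24  0.532 1.782 0.002 0.828 1.337] [ -4.35 -42.95 -17.8   -1.83  -1.1   -0.1 ]
```

Emit:
step_arm(
  increments=[
    {"delta_pos": [0,-0.1,0],"dr": [0,0,1],"fingers": 1},
    {"delta_pos": [0,-0.1,0],"dr": [0,0,2],"fingers": 1},
    {"delta_pos": [0,-0.1,0],"dr": [0,0,3],"fingers": 1},
    {"delta_pos": [0,-0.1,0],"dr": [0,0,4],"fingers": 1},
    {"delta_pos": [0,-0.1,0],"dr": [0,0,5],"fingers": 1},
  ],
)

```text
time: 7.18
tool_pos: [0.4715, 0.195, 0.0499]
tool_rot: [-3.141, 0.001, 0.385]
contact_force: [-3.8, 4.1, 5.8]
opening: 0.0157
grip_force: 40.0
```

```bash
python3 st.py
```

```text
7.175 [0.4715 0.195  0.0499] [-1.7995e+02  3.0000e-02  2.2030e+01] [-3.79  4.15  5.78] [0.801 0.755 0.07 ] 0.015662948498608626 40.0040602684021 [2.410e-01 5.320e-01 1.783e+00 1.000e-03 8.280e-01 1.427e+00] [ -2.68 -43.06 -17.66  -1.07  -0.98  -0.11]
```

Emit:
step_arm(
  increments=[
    {"delta_pos": [0,0,0],"dr": [0,0,1],"fingers": 1},
    {"delta_pos": [0,0,0],"dr": [0,0,2],"fingers": 1},
    {"delta_pos": [0,0,0],"dr": [0,0,3],"fingers": 1},
    {"delta_pos": [0,0,0],"dr": [0,0,4],"fingers": 1},
    {"delta_pos": [0,0,0],"dr": [0,0,5],"fingers": 1},
  ],
)

```text
time: 7.8
tool_pos: [0.4714, 0.1952, 0.0499]
tool_rot: [-3.14, 0.001, 0.297]
contact_force: [-3.9, 4.3, 6.1]
opening: 0.0156
grip_force: 40.0
```

```bash
python3 st.py
```

```text
7.8 [0.4714 0.1952 0.0499] [-1.7993e+02  4.0000e-02  1.7030e+01] [-3.89  4.32  6.12] [0.96  0.767 0.12 ] 0.015590065027457274 40.006442070007324 [0.242 0.532 1.783 0.002 0.828 1.514] [ -3.25 -43.07 -17.67  -1.33  -0.99  -0.1 ]
```

```bash
python3 - <<'E'
from h import *
for k in range(3):
    im=viewer.read_camera("top");o=robot.observe();print(o["torque"].round(3),o["joint_efforts"][5].round(3))
im2=snap("scene","pics/s3.png")
a=cv2.resize(im[180:240,140:230,::-1],(600,400),interpolation=cv2.INTER_CUBIC)
b=cv2.resize(im2[170:230,300:390,::-1],(600,400),interpolation=cv2.INTER_CUBIC)
cv2.imwrite("pics/c3.png",cv2.resize(np.vstack([a,b]),(450,600)))
E
python3 st.py
```

```text
[0.949 0.787 0.049] 0.019
[0.967 0.781 0.008] 0.131
[0.958 0.817 0.046] 0.029
8.0 [0.4714 0.1952 0.0499] [-1.7993e+02  4.0000e-02  1.7060e+01] [-3.87  4.73  5.34] [ 0.941  0.755 -0.026] 0.015767703021109632 40.001272559165955 [0.241 0.532 1.783 0.002 0.828 1.514] [ -3.08 -43.06 -17.67  -1.36  -0.99  -0.  ]
```

View pics/c3.png

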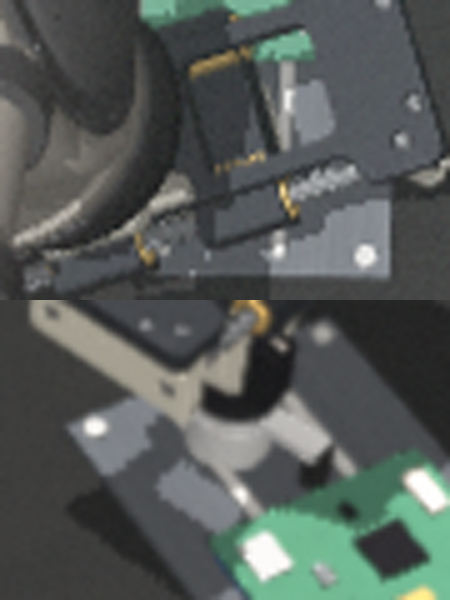

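The aluminium arm and its black rubber foot, at about (318,465) in the crop, are just short of the board's edge. The static torque is near 0, so the toe hasn't stopped yet.

Emit:
step_arm(
  increments=[
    {"delta_pos": [0,0,0],"dr": [0,0,1],"fingers": 1},
    {"delta_pos": [0,0,0],"dr": [0,0,2],"fingers": 1},
    {"delta_pos": [0,0,0],"dr": [0,0,3],"fingers": 1},
    {"delta_pos": [0,0,0],"dr": [0,0,4],"fingers": 1},
    {"delta_pos": [0,0,0],"dr": [0,0,5],"fingers": 1},
  ],
)

```text
time: 8.62
tool_pos: [0.4714, 0.1954, 0.0499]
tool_rot: [-3.14, 0.001, 0.21]
contact_force: [-4.5, 5.5, 6.0]
opening: 0.0157
grip_force: 40.0
```

```bash
cat > av.py <<'E'
from h import *
t=[];f=[]
for k in range(6):
    viewer.read_camera("scene");o=robot.observe();t.append(o["torque"][2]);f.append(o["joint_efforts"][5])
print(np.mean(t).round(3),np.mean(f).round(3),np.round(t,3),np.round(f,3))
E
python3 st.py;python3 av.py
```

```text
8.625 [0.4714 0.1954 0.0499] [-1.7992e+02  4.0000e-02  1.2040e+01] [-4.49  5.53  5.96] [1.224 0.79  0.176] 0.01567180641413876 40.01368761062622 [0.242 0.532 1.782 0.002 0.828 1.601] [-3.900e+00 -4.309e+01 -1.765e+01 -1.560e+00 -9.700e-01 -3.000e-02]
0.076 0.108 [0.105 0.093 0.062 0.015 0.11  0.071] [0.1   0.212 0.11  0.079 0.074 0.073]
```

Emit:
step_arm(
  increments=[
    {"delta_pos": [0,0,0],"dr": [0,0,1],"fingers": 1},
    {"delta_pos": [0,0,0],"dr": [0,0,2],"fingers": 1},
    {"delta_pos": [0,0,0],"dr": [0,0,3],"fingers": 1},
    {"delta_pos": [0,0,0],"dr": [0,0,4],"fingers": 1},
    {"delta_pos": [0,0,0],"dr": [0,0,5],"fingers": 1},
  ],
)

```text
time: 9.55
tool_pos: [0.4713, 0.1956, 0.0499]
tool_rot: [-3.14, 0.001, 0.123]
contact_force: [-4.7, 7.0, 5.3]
opening: 0.0158
grip_force: 40.0
```

```bash
python3 st.py;python3 av.py
```

```text
9.55 [0.4713 0.1956 0.0499] [-1.7991e+02  5.0000e-02  7.0400e+00] [-4.67  6.96  5.27] [1.383 0.823 0.154] 0.01577301106527517 40.01197814941406 [0.242 0.532 1.782 0.002 0.828 1.688] [-4.440e+00 -4.312e+01 -1.761e+01 -1.840e+00 -9.400e-01 -4.000e-02]
0.074 0.095 [0.072 0.064 0.051 0.096 0.102 0.056] [0.086 0.199 0.097 0.067 0.061 0.06 ]
```

Emit:
step_arm(
  increments=[
    {"delta_pos": [0,0,0],"dr": [0,0,1],"fingers": 1},
    {"delta_pos": [0,0,0],"dr": [0,0,2],"fingers": 1},
    {"delta_pos": [0,0,0],"dr": [0,0,3],"fingers": 1},
    {"delta_pos": [0,0,0],"dr": [0,0,4],"fingers": 1},
    {"delta_pos": [0,0,0],"dr": [0,0,5],"fingers": 1},
  ],
)

```text
time: 10.48
tool_pos: [0.4713, 0.1958, 0.0499]
tool_rot: [-3.14, 0.001, 0.035]
contact_force: [-4.2, 8.2, 5.8]
opening: 0.0158
grip_force: 40.0
```

```bash
python3 st.py;python3 av.py
```

```text
10.475 [0.4713 0.1958 0.0499] [-1.7989e+02  5.0000e-02  2.0200e+00] [-4.17  8.19  5.81] [1.607 0.869 0.112] 0.015807290806761232 40.00347018241882 [0.242 0.532 1.782 0.003 0.828 1.776] [ -4.9  -43.18 -17.55  -2.16  -0.88  -0.12]
-0.014 0.013 [ 0.011  0.029 -0.018 -0.039 -0.072  0.002] [ 0.     0.116  0.015 -0.015 -0.021 -0.021]
```

The torque peaked near yaw 9.5° and crossed zero near 2°, so the toe stopped at about 17° and the clutch has just clicked. I'll finish at about -11°, close to the rest angle.

Emit:
step_arm(
  increments=[
    {"delta_pos": [0,-0.1,0],"dr": [0,0,3.5],"fingers": 1},
    {"delta_pos": [0,-0.1,0],"dr": [0,0,7],"fingers": 1},
    {"delta_pos": [0,-0.1,0],"dr": [0,0,10],"fingers": 1},
    {"delta_pos": [0,-0.1,0],"dr": [0,0,12.5],"fingers": 1},
    {"delta_pos": [0,-0.1,0],"dr": [0,0,12.5],"fingers": 1},
  ],
)

```text
time: 11.4
tool_pos: [0.4714, 0.1965, 0.0499]
tool_rot: [-3.14, 0.001, -0.183]
contact_force: [-4.4, 6.3, 7.1]
opening: 0.0161
grip_force: 40.0
```

```bash
python3 st.py;python3 av.py
```

```text
11.4 [0.4714 0.1965 0.0499] [-1.7992e+02  7.0000e-02 -1.0480e+01] [-4.39  6.26  7.12] [ 1.222  0.804 -0.002] 0.01612054513243757 40.00254213809967 [0.244 0.532 1.781 0.002 0.828 1.996] [ -3.85 -43.17 -17.6   -1.79  -0.92   0.14]
-0.07 -0.034 [-0.09  -0.069 -0.097 -0.055 -0.027 -0.08 ] [ 0.003 -0.034 -0.042 -0.044 -0.044 -0.044]
```

Torque is now negative, so the detent is pulling on toward its rest position. The click has passed, so I'll let go and rise.

Emit:
step_arm(
  increments=[
    {"delta_pos": [0,0,0],"dr": [0,0,0],"fingers": 0},
    {"delta_pos": [0,0,0],"dr": [0,0,0],"fingers": 0},
    {"delta_pos": [0,0,0],"dr": [0,0,0],"fingers": 0},
    {"delta_pos": [0,0,0],"dr": [0,0,0],"fingers": 0},
    {"delta_pos": [0,0,0],"dr": [0,0,0],"fingers": 0},
  ],
)

```text
time: 12.32
tool_pos: [0.4721, 0.1953, 0.0496]
tool_rot: [3.141, -0.0, -0.184]
contact_force: [-0.0, 0.5, -0.2]
opening: 0.0456
grip_force: 0.0
```

Emit:
step_arm(
  increments=[
    {"delta_pos": [0,0,-2],"dr": [0,0,0],"fingers": 0},
    {"delta_pos": [0,0,-5],"dr": [0,0,0],"fingers": 0},
    {"delta_pos": [0,0,-9],"dr": [0,0,0],"fingers": 0},
    {"delta_pos": [0,0,-13],"dr": [0,0,0],"fingers": 0},
    {"delta_pos": [0,0,-16],"dr": [0,0,0],"fingers": 0},
  ],
)

```text
time: 12.95
tool_pos: [0.4723, 0.1955, 0.2115]
tool_rot: [-3.141, -0.002, -0.184]
contact_force: [-0.7, 1.1, -0.2]
opening: 0.0459
grip_force: 0.0
```

Emit:
step_arm(
  increments=[
    {"delta_pos": [0,4,0],"dr": [0,0,0],"fingers": 0},
    {"delta_pos": [0,8,0],"dr": [0,0,0],"fingers": 0},
    {"delta_pos": [0,12,0],"dr": [0,0,0],"fingers": 0},
    {"delta_pos": [0,16,0],"dr": [0,0,0],"fingers": 0},
    {"delta_pos": [0,20,0],"dr": [0,0,0],"fingers": 0},
  ],
)

```text
time: 13.58
tool_pos: [0.4351, -0.0024, 0.2098]
tool_rot: [3.141, -0.0, -0.184]
contact_force: [0.3, -0.3, -0.5]
opening: 0.0461
grip_force: 0.0
```

```bash
python3 - <<'E'
from h import *
im=snap("top","pics/t4.png")
im2=snap("scene","pics/s4.png")
a=cv2.resize(im[180:240,140:230,::-1],(450,300),interpolation=cv2.INTER_CUBIC)
b=cv2.resize(im2[160:230,305:410,::-1],(450,300),interpolation=cv2.INTER_CUBIC)
cv2.imwrite("pics/c4.png",np.vstack([a,b]))
E
```

```text
(no output)
```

View pics/c4.png

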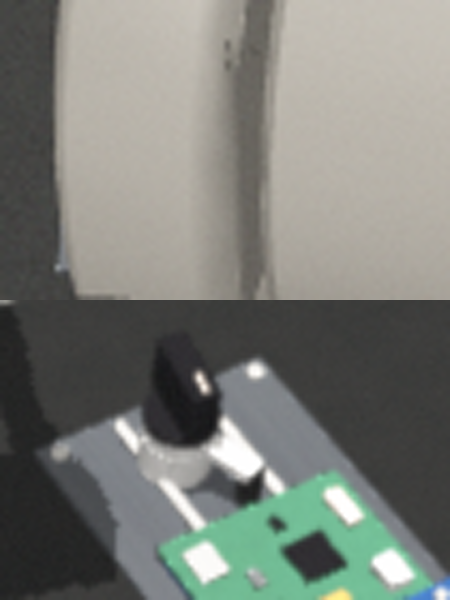

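The foot at about (250,480) sits at the board's edge, and the bar is turned ahead of the arm. I'll check both angles.

```bash
python3 - <<'E'
from h import *
s=lambda u,v,z:ray("scene",305+(u+.5)*105/450-.5,160+(v-300+.5)*70/300-.5,z)
an=lambda d:np.degrees(np.arctan2(d[1],d[0])).round(1)
print("mark",an(s(208,393,.075)-s(198,372,.075)),"bar",an(s(212,397,.075)-s(174,337,.075)),np.linalg.norm(s(212,397,.075)-s(174,337,.075)))
f=s(250,467,.036);print("foot",f,an(f-np.array([.472,.1955,.036])),np.linalg.norm(f[:2]-[.472,.1955]))
print("board edge",s(160,547,.036),s(335,475,.036))
E
```

```text
mark -15.3 bar -9.2 0.03941435672588789
foot [0.51460295 0.2092237  0.036     ] 17.9 0.044758815390954707
board edge [0.53231303 0.14653567 0.036     ] [0.53812074 0.24032795 0.036     ]
```

```bash
python3 -c "
from cell import robot
print(robot.hand_in())"
```

```text
the job is handed in; nothing more can be done
None
```

I clamped the board and handed the job in at about 14 s: the toe stopped near the board's edge, the knob was turned past the first click only, and it now rests about 30° ahead of the arm; I let go and never moved the arm near the empty holder.

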